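# Set the garnish chiller's thermostat

## Task

Set the garnish chiller's thermostat: slide the clear lid that covers the white dial panel well aside past the other lid (it may be the left or the right one), turn the black knob, either way round, until its white pointer line points exactly at the red tab on the scale and leave it there, then slide the lid fully shut again so that both lids are closed. Do not shift or knock over the bottles, glass, tin and jigger standing around.

Things in the scene. Friction and masses are not known exactly. Their poses are not given: they have to be found in the camera images.
- chiller: Fixed countertop garnish chiller, 440 wide (y), 225 deep (x). Origin on the work surface under the middle of its sloping face; x to its back, y to its left seen from the robot, z up. Face leans 25 degrees, outward direction (-0.423, 0, 0.906). Front edge 92 high at x=-110, back ledge 176 high, x=69 to 115. Bays at y=+108 and -108, 170 long up the slope, 200 wide, each under a clear lid.
- dial_panel: White fixed control panel that fills one of the two bays (left or right: y of this origin in the chiller's frame is +108 or -108). Same axes as the chiller; the panel's middle lies 85 above this origin, its surface slopes 25 degrees like the face.
- garnish_tray: Fixed steel tray with limes in the other bay; nothing to do there. Origin and axes as for the dial panel.
- left_lid_grip (a point): Centre of the left lid's black grip fin, near the lid's outer (left) end: 12 thick (y), 64 long (x), top 10 outward of this point, lid surface 15 inward of it (a 22-wide plinth under the fin rises to 11 inward: keep fingertips less than 11 inward); its x axis points up the slope, y to the chiller's left and z straight out of the sloping face. This lid runs in the upper track, over the right lid.
- right_lid_grip (a point): Centre of the black grip fin of the right lid (lower track, slides beneath the left lid): same fin and frame as the left one; fin top 10 outward of this point, the chiller's rim 17 inward of it (keep fingertips less than 14 inward). Near the lid's outer (right) end.
- left_lid (a joint): Left lid's slide, m: 0 = shut, up to 0.16 = fully open (moved to the chiller's right, over the right lid, clearing 160 of the bay). Stops at both ends, about 1.5 N of friction, stays where it is left. Closed it covers the left bay.
- right_lid (a joint): Right lid's slide, m: 0 = shut, up to 0.16 = fully open (moved to the chiller's left, under the left lid). Otherwise like the left one.
- knob_grip (a point): Point on the knob's axis, 28 out from the panel, in its black grip bar: 13 thick (y), 46 long (x), top 7 outward of this point; a round skirt 64 across lies 21.5 inward (keep fingertips less than 20 inward). x points along the bar to the white pointer line, z straight out of the panel along the axis. The knob clears the shut lids.
- thermostat (a joint): Knob angle, rad, grows clockwise seen from outside the panel; turns endlessly either way (0.05 N m of friction) and stays where it is left. 0 = pointer straight up the slope. The same angle plus a full turn is the same setting.
- red_tab (a joint): Angle of the red tab on the scale, rad, same zero and direction as the knob; the tab does not move during the job. The knob is on the mark when the two angles agree (up to full turns).
- pointer_tip (a point): End of the knob's white pointer line, 34 from the knob's axis, 6 out from the panel.
- red_mark (a point): Inner end of the red tab at the scale, 34 from the knob's axis, 6 out from the panel; pointer tip and this point coincide when the knob is set.
- bottle_a: Bystander: clear-yellow wine bottle with a black capsule, 74 across, 299 tall, stands upright; origin at the centre of its foot. Leave it alone.
- bottle_b: Bystander: clear-yellow wine bottle with a green capsule, 74 across, 299 tall, stands upright; origin at the centre of its foot. Leave it alone.
- shaker: Bystander: slim steel shaker tin, 74 across, 156 tall, stands upright; origin at the centre of its foot. Leave it alone.
- glass: Bystander: upside-down tumbler, 68 across, 102 tall, stands upright; origin at the centre of its foot. Leave it alone.
- measure: Bystander: steel double-cone jigger, 41 across, 97 tall, stands upright; origin at the centre of its foot. Leave it alone.
- dasher_a: Bystander: small dasher bottle with a yellow cap, 47 across, 138 tall, stands upright; origin at the centre of its foot. Leave it alone.
- dasher_b: Bystander: small dasher bottle with a black cap, 47 across, 138 tall, stands upright; origin at the centre of its foot. Leave it alone.

How it is judged (in metres and radians):
On the way, in this order (a step that is already met when the one before it is completed fails the run):
1. the lid over the dial panel is slid at least 120 mm open (((y of dial_panel in the frame of chiller above 0 m and value of joint left_lid above 0.12 m) or (y of dial_panel in the frame of chiller below 0 m and value of joint right_lid above 0.12 m))), for 0.2 s.
2. the knob's pointer is at the red tab (tips within 4 mm, about 7 degrees) while the lid is open (distance between pointer_tip and red_mark below 0.004 m and ((y of dial_panel in the frame of chiller above 0 m and value of joint left_lid above 0.12 m) or (y of dial_panel in the frame of chiller below 0 m and value of joint right_lid above 0.12 m)) and velocity of joint thermostat between -0.1 and 0.1 rad/s), for 0.3 s.
At the end, for the whole second after the job is handed in: The pointer tip is within 4 mm (about 7 degrees) of the red tab and the knob at rest, and both lids are shut to within 8 mm; no bystander has been moved more than 30 mm or tipped (distance between pointer_tip and red_mark below 0.004 m and value of joint each of left_lid, right_lid below 0.008 m and velocity of joint thermostat between -0.1 and 0.1 rad/s); the robot touches nothing.
It fails at once if a wine bottle is moved more than 30 mm or tipped over (distance of any of bottle_a, bottle_b from where it was at the start of the episode above 0.03 m or angle between any of bottle_a, bottle_b's own z axis and vertical above 0.35 rad).
It fails at once if the shaker tin, glass or jigger is moved more than 30 mm or tipped over (distance of any of shaker, glass, measure from where it was at the start of the episode above 0.03 m or angle between any of shaker, glass, measure's own z axis and vertical above 0.35 rad).
It fails at once if a dasher bottle is moved more than 30 mm or tipped over (distance of any of dasher_a, dasher_b from where it was at the start of the episode above 0.03 m or angle between any of dasher_a, dasher_b's own z axis and vertical above 0.35 rad).
It also fails if it takes over 64 s, if anything falls off the work surface, if the arm or the gripper's body presses on something with over 40 N, if the wrist force passes 120 N, or if a joint passes its speed limit or range.

## Robot

A 7-joint arm with a two-finger parallel gripper is mounted at the origin on a cart in front of the work surface, level with it; the furniture and walls round the work are solid. World frame = base frame: x ahead of the robot, y to its left, z up, the work surface at z = 0. Lengths are in mm, angles in rad, forces in N, time in s.
With the tool pointing down it reaches from about 425 to 950 mm from the base axis. Payload 16.7 kg.
Tool frame: the origin (TCP) lies on the centre line of the jaws, within the pads' length; the fingertips stand ahead of it and the grasp point (between the pads) lies 3 mm ahead of it (env.finger_overhang is the z of the fingertips in the tool frame, in mm); z points along the fingers, y is the direction in which the jaws open and shut (so a half turn about z gives the same grasp; the last joint's range is limited). The gripper opens to 94 mm and grips with 3 to 60 N. Pads are 16 mm wide; open, the fingers measure 119 mm over their backs; the gripper's body (75 mm by 177 mm) begins 78 mm behind the grasp point.
Start: joints at [-1.413, 0.426, 0.074, 1.606, -0.034, 1.111, -0.067], TCP at [203.861, 643.441, 227.467] pointing down, gripper open.
Joint ranges: [-2.85, 2.85], [-0.5, 2.14], [-1.23, 1.37], [0.21, 2.46], [-1.02, 4.16], [0.16, 2.05], [-2.73, 2.73]. Speed limits (rad/s): [1.89, 1.89, 2.39, 2.39, 3.01, 3.01, 3.01].

## Interface

Orientations are given as [roll, pitch, yaw] about the fixed x, y, z axes, in that order (R = Rz(yaw) Ry(pitch) Rx(roll)).
In Python, from station import env gives the robot as it stands.
- The arm moves only by the tool send_rows, never from a script. Its argument "rows" is a list that holds one entry, the list of rows, each a list of 7 numbers: the closure, from -1 (fully open) to 1 (shut), so that 0 is half open, then the shift along the tool's x, y, z in cm, then the turn, a rotation vector about the tool's x, y, z in rad. A call has 1 to 8 rows; each row shifts and turns the commanded pose from where the row before left it, along the tool's axes as they then stand; what a row does not reach is not made up. A row lasts 1/8 s, in which the tool goes at most 62.5 mm and 10.7 degrees, less where a joint would pass 70% of its speed; a pose out of reach is approached as far as the arm can. A call is refused whole if a number of a shift passes 6.25 or a number of a turn 0.188, either way. A call with a gripper value outside its range is refused whole. The fingers move at their own pace and stop on an object; "squeeze" is the grip in N (left out, the last holds). Time passes only in rows, so rows that do not move let the fingers close. It gives the time, the measured TCP pose, the force and the opening at its end, in the units of the state.
- env.state(): the state, without advancing time (a new reading comes with each control period).
- env.grab_frame(name): name is "scene" or "top" or "wrist"; returns the picture (480x640x3 uint8, red, green, blue); there is no depth.
- env.get_calibration(name): a dict with "K" (3x3 intrinsics, pixels), "R" (3x3) and "t" (3): a world point X has camera coordinates R X + t; the wrist camera has in their place "mount" (4x4, takes a point from camera to tool coordinates, whose origin is the TCP and whose axes are the flange's). Camera axes: x right, y down, z forward; pixel columns grow to the right and rows downward; lengths in mm; the calibration is good to about 2 mm. A picture is of the moment at which its call begins: read the wrist's pose just before it. get_calibration takes no time and is no camera call.
- env.finish_job(): hands the job in, once; it reports no verdict.
The state is a dict: "clock": time; "q": joint angles; "dq": joint speeds; "tau": joint torques, N m; "eef_pos": TCP position; "tool_rot": TCP orientation; "wrist_force": force on the tool from outside, world axes, zero at the start; "moment": the same for the moment, N m; "finger_gap": opening from 0.0 (shut) to 1.0 (fully open).
Only numpy, scipy, OpenCV 4.12 (cv2) and the standard library are available. Lean on these libraries where they do the work, as an engineer would, in place of code of your own. Each camera call takes 0.05 s, during which the arm holds its last target. There are 200 camera calls.

## Working session

There is one attempt and no reset: what is moved stays moved. The work goes in short steps, Python scripts to look and compute and a tool call to move; the robot and the scene stay as the last step left them, time stands still between calls to the robot, and variables do not carry over. Pictures are saved under pics/ and viewed, about 8 in all and at most 12, crops included, and the job is handed in when it is done.

Besides the shell and the picture viewer there is one more tool, called after "Emit:" by a JSON object that holds its "method" and its "body". send_rows: Moves the arm, as the interface text tells. Its arguments: {"type":"object","properties":{"rows":{"type":"array","items":{"type":"array","items":{"type":"array","items":{"type":"number"}}}},"squeeze":{"type":"number"}},"required":["rows"]}

```bash
mkdir -p pics; cat > h.py <<'E'
from station import env
import numpy as np, cv2
from scipy.spatial.transform import Rotation as Ro
def save(n,f): cv2.imwrite(f'pics/{f}.png',env.grab_frame(n)[:,:,::-1])
E
python3 - <<'E'
from h import *
for n in ('scene','top'):
    save(n,n+'0'); print(n,{k:np.round(v,3).tolist() for k,v in env.get_calibration(n).items()})
print(env.get_calibration('wrist'),env.state(),env.finger_overhang)
E
```

```text
scene {'K': [[440.504, 0.0, 319.172], [0.0, 440.504, 246.285], [0.0, 0.0, 1.0]], 'R': [[-0.966, -0.257, -0.011], [-0.214, 0.826, -0.522], [0.143, -0.502, -0.853]], 't': [511.145, 184.152, 1005.765]}
top {'K': [[490.72, 0.0, 318.096], [0.0, 490.72, 244.988], [0.0, 0.0, 1.0]], 'R': [[0.027, -1.0, 0.017], [-0.981, -0.029, -0.192], [0.192, -0.012, -0.981]], 't': [-52.188, 543.892, 1058.055]}
{'K': array([[370.49836207,   0.        , 317.5185801 ],
       [  0.        , 370.49836207, 241.7888884 ],
       [  0.        ,   0.        ,   1.        ]]), 'mount': array([[ 7.48481823e-04, -9.70233566e-01, -2.42169916e-01,
         7.15267748e+01],
       [ 9.99999720e-01,  7.29014935e-04,  1.69991611e-04,
         1.86625826e-01],
       [ 1.16139181e-05, -2.42169975e-01,  9.70233839e-01,
        -1.57526879e+02],
       [ 0.00000000e+00,  0.00000000e+00,  0.00000000e+00,
         1.00000000e+00]])} {'clock': 0.1, 'q': array([-1.41348835,  0.42663364,  0.07384141,  1.60657947, -0.03409803,
        1.11081793, -0.06713106]), 'dq': array([-2.31183999e-05, -2.03798334e-03,  1.54903598e-04, -2.10724642e-03,
       -5.42356118e-04,  6.87362667e-04,  2.69411710e-04]), 'tau': array([ 7.33410590e-03, -9.37464952e+01,  3.67708705e+00, -4.55046308e+01,
       -4.85025602e-02,  1.68410613e-02,  7.72621911e-05]), 'eef_pos': array([203.76230323, 643.09288276, 226.85308944]), 'tool_rot': array([-3.14041558e+00,  7.74207570e-05,  2.83473235e+00]), 'wrist_force': array([ 0.19842508, -1.15621579,  0.13573635]), 'moment': array([-0.01321364, -0.00864004,  0.00148074]), 'finger_gap': 0.9998519519436707} 22.0
```

View pics/top0.png

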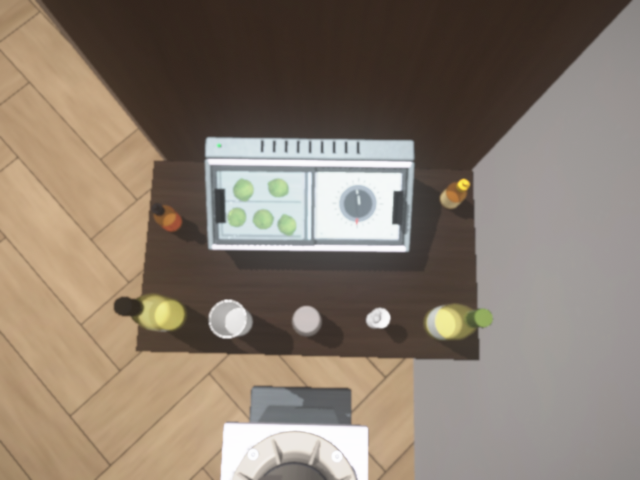

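View pics/scene0.png

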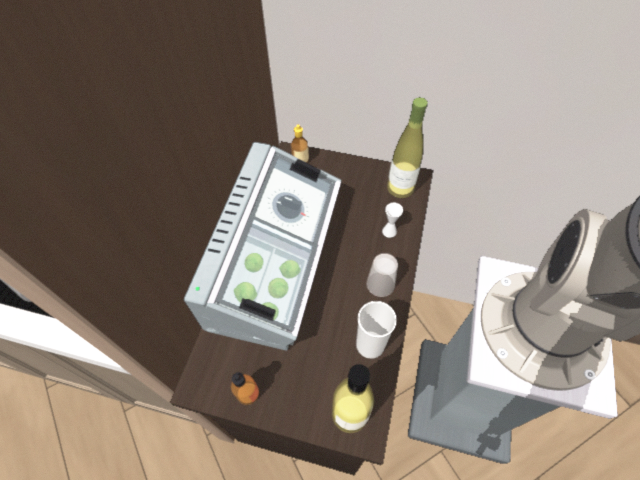

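The dial panel is in the right bay, so the right lid has to go left. In the top view its grip is near (398,207), the knob near (357,203) and the red tab near (357,222). I'll enlarge this area for precise pixels.

```bash
python3 - <<'E'
from h import *
t=cv2.imread('pics/top0.png');s=cv2.imread('pics/scene0.png')
a=cv2.resize(t[130:255,200:420],None,fx=3.6,fy=3.6,interpolation=cv2.INTER_CUBIC)
cv2.imwrite('pics/c1.png',a); print(a.shape)
E
```

```text
(450, 792, 3)
```

View pics/c1.png

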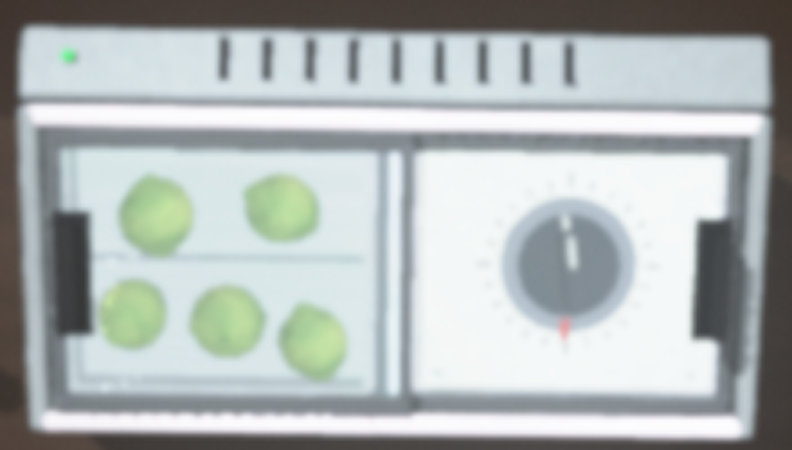

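```bash
cat >> h.py <<'E'
c=env.get_calibration('top')
def proj(P,c=c):
    p=(c['R']@np.atleast_2d(P).T).T+c['t'].ravel(); p=p@c['K'].T; return p[:,:2]/p[:,2:]
def ray(uv,z,c=c):
    d=c['R'].T@np.linalg.solve(c['K'],[*uv,1]); o=-c['R'].T@c['t'].ravel(); return o+d*(z-o[2])/d[2]
E
python3 - <<'E'
from h import *
from scipy.optimize import least_squares
uv=np.array([[22,25],[770,38],[20,97],[770,105],[38,430],[750,437]])/3.6+[200,130]-.4
L=np.array([[115,220,176],[115,-220,176],[69,220,176],[69,-220,176],[-110,220,92],[-110,-220,92.]])
T=lambda p,L:L@Ro.from_euler('z',p[2]).as_matrix().T+[p[0],p[1],0]
f=lambda p:(proj(T(p,L))-uv).ravel()
r=least_squares(f,[600,0,0]);p=r.x;print(p,np.round(r.fun.reshape(-1,2),1).tolist())
S=Ro.from_euler('z',p[2])*Ro.from_euler('y',-25,degrees=True)
print(S.as_matrix().round(3))
# points on lines
R=S.as_matrix()
px=lambda u,v:np.array([u,v])/3.6+[200,130]-.4
def plane(uv,P0): # intersect with sloped plane through P0
    d=c['R'].T@np.linalg.solve(c['K'],[*uv,1]); o=-c['R'].T@c['t'].ravel(); n=R[:,2]
    return o+d*((P0-o)@n)/(d@n)
pm=T(p,np.array([[0,-108,85.]]))[0]
print('panel mid',pm,'knobgrip pred',pm+28*R[:,2], 'pix',(proj(pm+35*R[:,2])-[200,130]+.4)*3.6)
k=plane(px(568,264),pm+8*R[:,2]);print('knob skirt offset local',R.T@(k-pm))
for n,q in dict(tab=(565,320),ptr=(562,212),ptr2=(573,270)).items():
    h=35 if n=='ptr2' else 6
    l=R.T@(plane(px(*q),pm+h*R[:,2])-pm);print(n,l,'ang cw',np.arctan2(-l[1],l[0]))
face=T(p,np.array([[0,0,143.3]]))[0]
for n,u in dict(l=(55,90,212,333),r=(695,730,220,340)).items():
    h=27 if n=='r' else 31
    for q in [(u[0],(u[2]+u[3])/2),(u[1],(u[2]+u[3])/2),((u[0]+u[1])/2,u[2]),((u[0]+u[1])/2,u[3])]:
        print(n,R.T@(plane(px(*q),face+h*R[:,2])-face))
for n,q in dict(bA=(172,313),glass=(236,320),shak=(307,333),jig=(378,325),bB=(440,322),dA=(447,202),dB=(175,226)).items(): print(n,ray(q,0)[:2])
E
```

```text
[ 6.35427512e+02 -1.47046253e+01  2.01455309e-02] [[-0.8, -0.5], [1.1, -1.4], [-1.4, 0.4], [1.8, 0.8], [-2.4, 0.2], [1.8, 0.1]]
[[ 0.906 -0.02  -0.423]
 [ 0.018  1.    -0.009]
 [ 0.423 -0.     0.906]]
panel mid [ 637.60308203 -122.68271052   85.        ] knobgrip pred [ 625.77217185 -122.92108273  110.37661804] pix [[574.81817352 272.91446808]]
knob skirt offset local [1.09629    1.70887375 8.        ]
tab [-34.4397916    2.24821434   6.        ] ang cw -3.0764055881149464
ptr [32.93919241  6.24913667  6.        ] ang cw -0.18748914141104403
ptr2 [ 1.76065362  1.15541909 35.        ] ang cw -0.5807524414008947
l [-19.6945433  194.75327818  31.        ]
l [-19.47445527 174.76645151  31.        ]
l [ 15.12850984 183.54182431  31.        ]
l [-54.88017141 186.0008826   31.        ]
r [ -20.6787992  -173.20749507   27.        ]
r [ -20.45666368 -193.48079935   27.        ]
r [  14.19459813 -181.52742842   27.        ]
r [ -55.9119925  -185.18869292   27.        ]
bA [386.10618112 294.3143692 ]
glass [374.21427742 146.60956615]
shak [349.20185593 -17.439238  ]
jig [ 371.76037582 -180.48910628]
bB [ 382.52547521 -324.15625969]
dA [ 671.15810331 -347.28650509]
dB [591.3440492  304.34682269]
```

```bash
cat >> h.py <<'E'
from scipy.spatial.transform import Slerp
S=Ro.from_euler('z',0.0201)*Ro.from_euler('y',-25,degrees=True)
face=np.array([635.4,-14.7,143.3]); R=S.as_matrix()
W=lambda l: face+R@np.array(l,float)      # face-local to world
def tool(a=0): # a: rotation about tool z; 0 = tool x upslope
    return Ro.from_matrix(np.c_[R[:,0],-R[:,1],-R[:,2]])*Ro.from_rotvec([0,0,a])
def pose():
    s=env.state(); return np.array(s['eef_pos']),Ro.from_euler('xyz',s['tool_rot'])
def rows(p0,r0,p1,r1,n,g):
    sl=Slerp([0,1],Ro.concatenate([r0,r1])); out=[];P,Q=p0,r0
    for i in range(1,n+1):
        t=p0+(p1-p0)*i/n;d=np.round(Q.inv().apply(t-P)/10,2);w=np.round((Q.inv()*sl(i/n)).as_rotvec(),3)
        out.append([g,*(d+0).tolist(),*(w+0).tolist()]);P=P+Q.apply(d*10);Q=Q*Ro.from_rotvec(w)
    print(out); return P,Q
E
python3 - <<'E'
from h import *
p,r=pose()
# level yaw route: first turn by yaw, reach tilt at end
p,r=rows(p,r,np.array([330.,480,430]),Ro.from_euler('xyz',[np.pi,0,1.9]),8,-1)
p,r=rows(p,r,np.array([560.,150,430]),Ro.from_euler('xyz',[np.pi,0,0.9]),8,-1)
p,r=rows(p,r,W([-20,-184,130]),tool(),8,-1)
print(W([-20,-184,17]))
E
```

```text
[[-1, -2.12, -1.47, -2.54, 0.0, 0.0, 0.117], [-1, -2.28, -1.21, -2.53, 0.0, 0.0, 0.117], [-1, -2.4, -0.94, -2.54, 0.0, 0.0, 0.117], [-1, -2.5, -0.65, -2.54, 0.0, 0.0, 0.116], [-1, -2.55, -0.36, -2.54, -0.001, 0.001, 0.117], [-1, -2.58, -0.05, -2.54, 0.0, 0.0, 0.117], [-1, -2.56, 0.24, -2.54, 0.0, 0.0, 0.117], [-1, -2.52, 0.55, -2.54, 0.0, 0.0, 0.117]]
[[-1, -4.83, 1.39, 0.0, 0.0, 0.0, 0.125], [-1, -4.63, 1.98, 0.0, 0.0, 0.0, 0.125], [-1, -4.34, 2.54, 0.0, 0.0, 0.0, 0.125], [-1, -3.98, 3.06, -0.01, 0.0, 0.0, 0.125], [-1, -3.58, 3.54, 0.0, 0.0, 0.0, 0.125], [-1, -3.11, 3.95, 0.0, 0.0, 0.0, 0.125], [-1, -2.59, 4.31, 0.0, 0.0, 0.0, 0.125], [-1, -2.03, 4.6, 0.0, 0.0, 0.0, 0.125]]
[[-1, -3.38, 2.78, 2.22, -0.024, 0.051, 0.108], [-1, -3.18, 3.08, 2.11, -0.024, 0.051, 0.108], [-1, -2.93, 3.37, 2.04, -0.024, 0.051, 0.108], [-1, -2.65, 3.62, 1.99, -0.024, 0.051, 0.109], [-1, -2.36, 3.84, 1.94, -0.024, 0.051, 0.108], [-1, -2.02, 4.03, 1.92, -0.024, 0.051, 0.108], [-1, -1.68, 4.19, 1.93, -0.024, 0.051, 0.108], [-1, -1.31, 4.3, 1.96, -0.024, 0.051, 0.108]]
[ 613.79259749 -199.17154247  150.25486714]
```

Emit:
{"method": "send_rows", "body": {"rows": [[[-1,-2.12,-1.47,-2.54,0,0,0.117],[-1,-2.28,-1.21,-2.53,0,0,0.117],[-1,-2.4,-0.94,-2.54,0,0,0.117],[-1,-2.5,-0.65,-2.54,0,0,0.117],[-1,-2.55,-0.36,-2.54,0,0,0.117],[-1,-2.58,-0.05,-2.54,0,0,0.117],[-1,-2.56,0.24,-2.54,0,0,0.117],[-1,-2.52,0.55,-2.54,0,0,0.117]]]}}

```text
clock: 1.1
eef_pos: [330.3, 479.3, 431.1]
tool_rot: [-3.141, 0.0, 1.895]
wrist_force: [-0.3, 0.6, -0.2]
finger_gap: 1.004
```

Emit:
{"method": "send_rows", "body": {"rows": [[[-1,-4.83,1.39,0,0,0,0.125],[-1,-4.63,1.98,0,0,0,0.125],[-1,-4.34,2.54,0,0,0,0.125],[-1,-3.98,3.06,0,0,0,0.125],[-1,-3.58,3.54,0,0,0,0.125],[-1,-3.11,3.95,0,0,0,0.125],[-1,-2.59,4.31,0,0,0,0.125],[-1,-2.03,4.6,0,0,0,0.125]]]}}

```text
clock: 2.1
eef_pos: [560.2, 148.5, 430.5]
tool_rot: [-3.141, -0.0, 0.895]
wrist_force: [0.4, 1.0, -0.2]
finger_gap: 0.997
```

```bash
python3 - <<'E'
from h import *
s=env.state();print(s['clock'],s['q'].round(2),s['eef_pos'],s['tool_rot'])
p,r=pose()
rows(p,r,W([-20,-184,130]),tool(),8,-1)
E
```

```text
2.1 [-0.94  0.17  0.68  1.56 -0.11  1.45 -0.93] [560.23712184 148.50357813 430.50201819] [-3.14135348e+00 -2.64351597e-05  8.94892550e-01]
[[-1, -3.35, 2.78, 2.22, -0.024, 0.051, 0.108], [-1, -3.15, 3.09, 2.13, -0.024, 0.051, 0.107], [-1, -2.91, 3.35, 2.05, -0.024, 0.051, 0.108], [-1, -2.64, 3.61, 1.99, -0.023, 0.051, 0.107], [-1, -2.34, 3.83, 1.95, -0.024, 0.051, 0.108], [-1, -2.01, 4.02, 1.93, -0.024, 0.051, 0.107], [-1, -1.67, 4.17, 1.94, -0.024, 0.051, 0.108], [-1, -1.32, 4.28, 1.96, -0.024, 0.051, 0.107]]
```

Emit:
{"method": "send_rows", "body": {"rows": [[[-1,-3.35,2.78,2.22,-0.024,0.051,0.108],[-1,-3.15,3.09,2.13,-0.024,0.051,0.107],[-1,-2.91,3.35,2.05,-0.024,0.051,0.108],[-1,-2.64,3.61,1.99,-0.023,0.051,0.107],[-1,-2.34,3.83,1.95,-0.024,0.051,0.108],[-1,-2.01,4.02,1.93,-0.024,0.051,0.107],[-1,-1.67,4.17,1.94,-0.024,0.051,0.108],[-1,-1.32,4.28,1.96,-0.024,0.051,0.107]]]}}

```text
clock: 3.1
eef_pos: [566.5, -200.0, 252.4]
tool_rot: [-3.141, -0.439, 0.021]
wrist_force: [0.9, 0.3, 0.1]
finger_gap: 0.996
```

Emit:
{"method": "send_rows", "body": {"rows": [[[-1,0,0,0,0,0,0],[-1,0,0,0,0,0,0]]]}}

```text
clock: 3.35
eef_pos: [566.8, -198.4, 252.9]
tool_rot: [3.141, -0.436, 0.025]
wrist_force: [0.0, -0.7, -0.3]
finger_gap: 0.998
```

```bash
python3 - <<'E'
from h import *
s=env.state();print(s['clock'],s['q'].round(2),s['eef_pos'],s['tool_rot'],tool().as_euler('xyz'))
save('wrist','w1')
p,r=pose(); print('local',R.T@(p-face))
np.savez('w1.npz',p=p,r=r.as_matrix())
E
```

```text
3.35 [-0.59  0.11  0.98  2.1  -0.45  0.62 -0.85] [ 566.83540225 -198.39435903  252.85130439] [ 3.14081502 -0.43555105  0.02546356] [ 3.14159265 -0.43633231  0.0201    ]
local [ -18.65670879 -181.73662765  129.93319429]
```

View pics/w1.png

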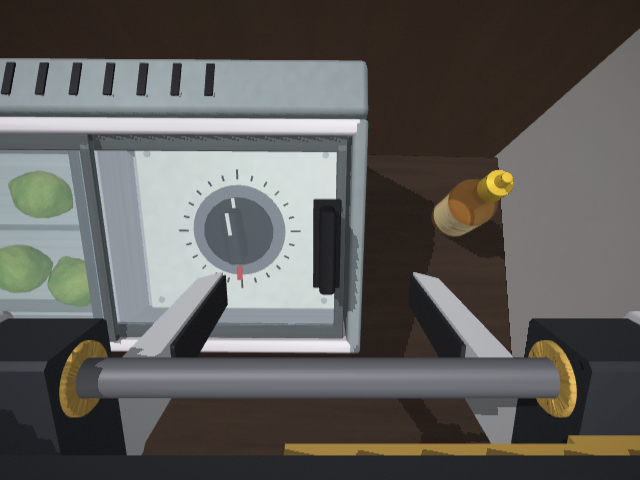

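```bash
cat >> h.py <<'E'
cw=env.get_calibration('wrist')
def wplane(uv,P0,p,r):
    M=cw['mount'];Rr=r.as_matrix();o=p+Rr@M[:3,3];d=Rr@M[:3,:3]@np.linalg.solve(cw['K'],[*uv,1]);n=R[:,2]
    return o+d*((P0-o)@n)/(d@n)
E
python3 - <<'E'
from h import *
z=np.load('w1.npz');p=z['p'];r=Ro.from_matrix(z['r'])
L=lambda uv,h:(R.T@(wplane(uv,face+h*R[:,2],p,r)-face)).round(1)
hp=-58.3*np.cos(np.radians(25));print('panel depth',hp)
print('fin',[L(q,27) for q in [(320,250),(336,250),(328,207),(328,294)]])
print('plinth',[L(q,3) for q in [(313,245),(341,245),(328,199),(328,288)]])
print('rim right in/out',L((362,200),0),L((355,345),0),L((366,125),0))
k=L((240,230.5),hp+6.5);print('knob',k)
for n,q,h in [('tab in',(239.5,265),6),('tab out',(241,286),0),('tick0',(237,171),0),('tickL',(179,230),0),('tickR',(300,231),0),('ptr skirt in',(235,208),6),('ptr skirt out',(233,198),6),('bar ptr in',(229.5,236),35),('bar ptr out',(226,213),35)]:
    l=L(q,hp+h);d=l-k;print(n,l,'cw',np.arctan2(-d[1],d[0]).round(3),np.hypot(d[0],d[1]))
im=cv2.imread('pics/w1.png')
a=cv2.resize(im[160:300,175:355],None,fx=4,fy=4,interpolation=cv2.INTER_CUBIC);cv2.imwrite('pics/c2.png',a)
E
```

```text
panel depth -52.83774398423669
fin [array([ -21.1, -182.7,   27. ]), array([ -21. , -194.3,   27. ]), array([  10.6, -188.1,   27. ]), array([ -55.4, -189. ,   27. ])]
plinth [array([ -23.6, -177.2,    3. ]), array([ -23.5, -199.4,    3. ]), array([  13.1, -188.6,    3. ]), array([ -59.9, -189.6,    3. ])]
rim right in/out [  12.1 -215.2    0. ] [-113.2 -213.6    0. ] [  67.9 -216.2    0. ]
knob [ -23.1 -109.   -46.3]
tab in [ -56.7 -107.   -46.8] cw -3.082 33.659471178258286
tab out [ -80.2 -106.1  -52.8] cw -3.091 57.17359530412619
tick0 [  30.5 -107.4  -52.8] cw -0.03 53.62387527958046
tickL [-24.5 -50.2 -52.8] cw -1.595 58.81666430528001
tickR [ -24.7 -164.2  -52.8] cw 1.6 55.2231835373514
ptr skirt in [  -2.3 -105.3  -46.8] cw -0.176 21.126523613694708
ptr skirt out [   6.8 -103.9  -46.8] cw -0.169 30.331831464651128
bar ptr in [ -21.7 -106.1  -17.8] cw -1.121 3.22024843762093
bar ptr out [  -2.  -104.2  -17.8] cw -0.224 21.639085008382402
```

View pics/c2.png

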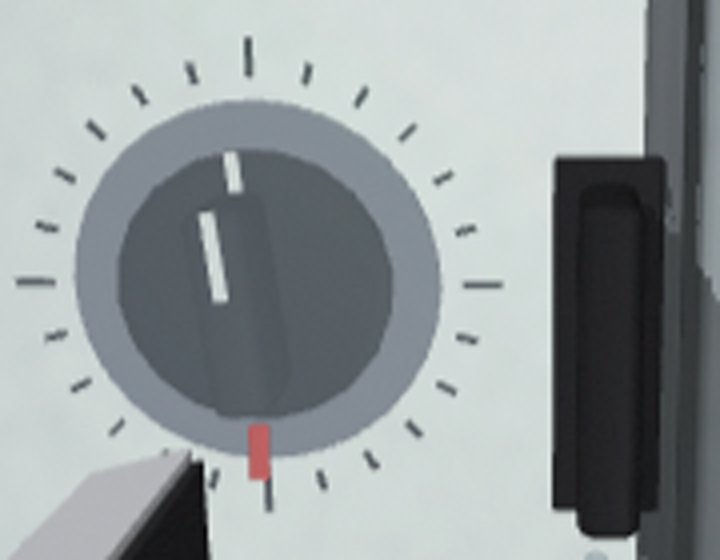

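Emit:
{"method": "send_rows", "body": {"rows": [[[0,-0.38,0.68,0,0,0,0.005],[0,0,0,2,0,0,0],[0,0,0,2.5,0,0,0],[0,0,0,2,0,0,0],[0,0,0,1.5,0,0,0],[0,0,0,1.2,0,0,0],[0,0,0,0.9,0,0,0],[0,0,0,0,0,0,0]]], "squeeze": 15}}

```text
clock: 4.4
eef_pos: [606.2, -204.3, 159.4]
tool_rot: [-3.14, -0.436, 0.02]
wrist_force: [-0.7, -0.2, -0.7]
finger_gap: 0.5
```

```bash
python3 - <<'E'
from h import *
p,r=pose(); print('local',R.T@(p-face),env.state()['q'].round(2),env.state()['wrist_force']);save('wrist','w2')
E
```

```text
local [ -23.08383557 -189.01947934   28.52806671] [-0.32  0.35  0.75  2.11 -0.88  0.51 -0.48] [-0.72711797 -0.19240138 -0.7164234 ]
```

View pics/w2.png

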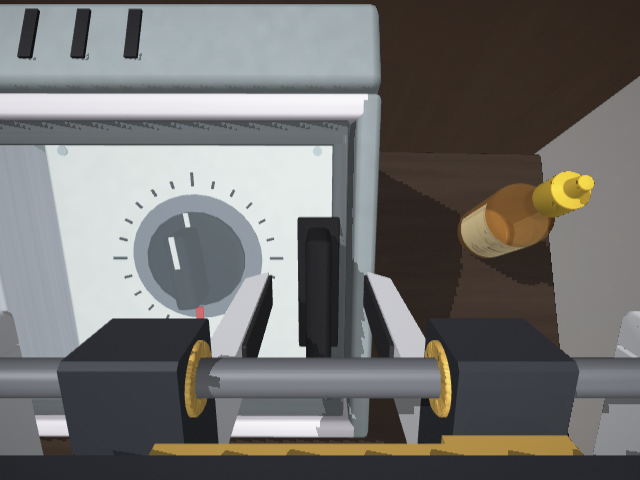

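Both fingertips straddle the fin: tips at about (268,280) and (370,280), fin at about x=320. I'll close on it and slide.

Emit:
{"method": "send_rows", "body": {"rows": [[[1,0,0,0,0,0,0],[1,0,0,0,0,0,0],[1,0,0,0,0,0,0],[1,0,-1,0,0,0,0],[1,0,-2,0,0,0,0],[1,0,-2,0,0,0,0],[1,0,-2,0,0,0,0]]], "squeeze": 15}}

```text
clock: 5.32
eef_pos: [605.0, -133.9, 160.1]
tool_rot: [-3.14, -0.437, 0.019]
wrist_force: [2.3, -2.6, -1.8]
finger_gap: 0.128
```

```bash
python3 - <<'E'
from h import *
p,r=pose(); print('local',R.T@(p-face),env.state()['q'].round(2),R.T@env.state()['wrist_force'],env.state()['tool_rot'])
E
```

```text
local [ -22.67728102 -118.52557614   29.07086777] [-0.52  0.31  0.8   2.16 -0.81  0.45 -0.65] [ 1.28840659 -2.65598126 -2.59907744] [-3.14001716 -0.43706114  0.01873275]
```

Emit:
{"method": "send_rows", "body": {"rows": [[[1,0,-2,0,0,0,0],[1,0,-2,0,0,0,0],[1,0,-2,0,0,0,0],[1,0,-1.7,0,0,0,0],[1,0,-1,0,0,0,0],[1,0,0,0,0,0,0],[1,0,0,0,0,0,0]]]}}

```text
clock: 6.2
eef_pos: [603.4, -47.0, 160.1]
tool_rot: [-3.139, -0.437, 0.02]
wrist_force: [6.2, 2.5, -4.7]
finger_gap: 0.129
```

Emit:
{"method": "send_rows", "body": {"rows": [[[0,0,0,0,0,0,0],[0,0,0,0,0,0,0],[0,0,0,-1.5,0,0,0],[0,0,0,-2,0,0,0],[0,0,0,-2,0,0,0],[0,0,0,-1.5,0,0,0],[0,0,0,0,0,0,0]]]}}

```text
clock: 7.08
eef_pos: [573.7, -47.1, 223.8]
tool_rot: [-3.138, -0.437, 0.02]
wrist_force: [0.4, 1.8, -0.1]
finger_gap: 0.497
```

```bash
python3 - <<'E'
from h import *
p,r=pose(); print('local',R.T@(p-face),env.state()['q'].round(2),R.T@env.state()['wrist_force'],env.state()['tool_rot'])
rows(p,r,W([-24,-107.7,80]),tool(-.12),4,0.2)
save('wrist','w3')
E
```

```text
local [-22.51446446 -31.19288364  99.32711495] [-1.23  0.12  1.32  2.21 -0.34  0.49 -1.22] [ 0.38537449  1.77947138 -0.2657275 ] [-3.13765282 -0.43725961  0.02004895]
[[0.2, -0.04, 1.91, 0.48, -0.001, 0.0, -0.03], [0.2, -0.09, 1.92, 0.47, -0.001, -0.001, -0.03], [0.2, -0.15, 1.9, 0.48, -0.001, 0.0, -0.03], [0.2, -0.21, 1.91, 0.48, -0.001, 0.0, -0.03]]
```

View pics/w3.png

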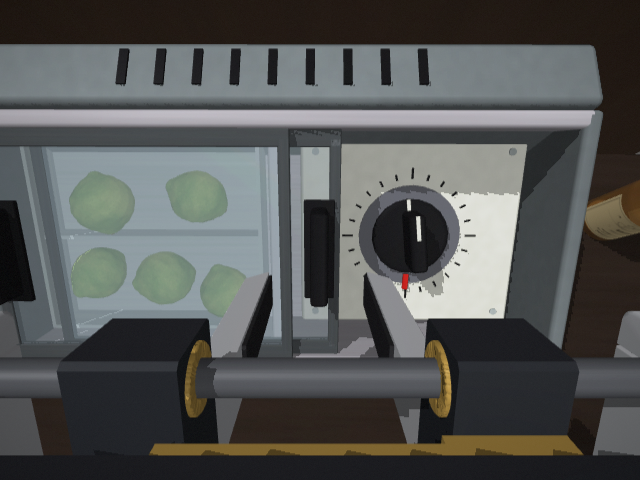

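Emit:
{"method": "send_rows", "body": {"rows": [[[0.2,-0.04,1.91,0.48,0,0,-0.03],[0.2,-0.09,1.92,0.47,0,0,-0.03],[0.2,-0.15,1.9,0.48,0,0,-0.03],[0.2,-0.21,1.91,0.48,0,0,-0.03],[0.2,0,0,0,0,0,0],[0.2,0,0,0,0,0,0]]]}}

```text
clock: 7.88
eef_pos: [581.6, -124.9, 204.8]
tool_rot: [3.088, -0.432, 0.15]
wrist_force: [0.3, -0.4, 1.5]
finger_gap: 0.403
```

```bash
python3 - <<'E'
from h import *
p,r=pose(); print('local',R.T@(p-face),env.state()['q'].round(2),(tool().inv()*r).as_rotvec())
save('wrist','w4')
im=cv2.imread('pics/w4.png'); hp=-52.8
# rectify: panel-local plan view at heights 0, via homography; centre -24.3,-107.7; 5 px/mm
M=cw['mount'];Rr=r.as_matrix();o=p+Rr@M[:3,3];C=Rr@M[:3,:3]
def pix(l):
    q=cw['K']@(C.T@(W(l)-o)); return q[:2]/q[2]
out=[]
for h in (0,6):
    cs=[(-70,-70),(-70,70),(70,70),(70,-70)]
    src=np.float32([pix([-24.3+a,-107.7+b,hp+h]) for a,b in cs])
    dst=np.float32([((70-b)*2.8,(70-a)*2.8) for a,b in cs])
    w=cv2.warpPerspective(im,cv2.getPerspectiveTransform(src,dst),(392,392),flags=cv2.INTER_CUBIC)
    cv2.circle(w,(196,196),2,(0,255,0),1); out.append(w)
    if h: 
        b=w.astype(int);m=(b[:,:,2]-b[:,:,1]>50)&(b[:,:,2]-b[:,:,0]>50)
        y,x=np.nonzero(m);print(len(x),x.mean(),y.mean(),y.min(),np.arctan2(x.mean()-196,196-y.mean()))
cv2.imwrite('pics/c4.png',np.hstack(out))
E
```

```text
local [ -24.79976892 -109.08800786   79.43239391] [-0.74  0.19  1.01  2.18 -0.58  0.5  -0.75] [ 0.00096004 -0.00081136 -0.11752672]
575 192.05739130434782 308.5513043478261 288 -3.1065775349548517
```

View pics/c4.png

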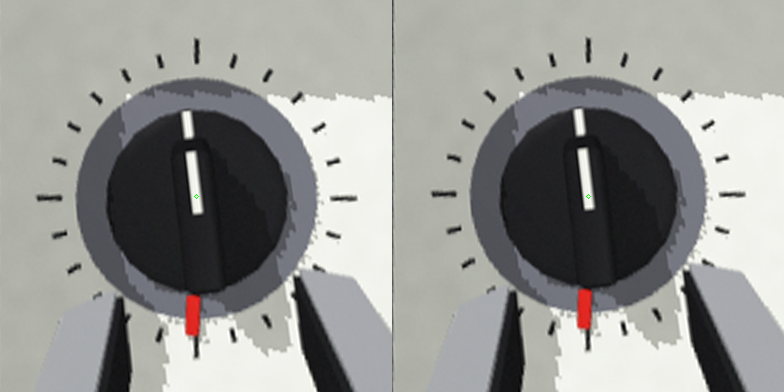

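The rectified view has the scale centred at (196,197). The red tab is at -3.10 rad and the pointer at about -0.11 rad, so I'll descend, grip and turn -2.99.

Emit:
{"method": "send_rows", "body": {"rows": [[[0.2,0,-0.13,2,0,0,0],[0.2,0,0,2.5,0,0,0],[0.2,0,0,2,0,0,0],[0.2,0,0,1.5,0,0,0],[0.2,0,0,0.9,0,0,0],[0.2,0,0,0.5,0,0,0],[0.2,0,0,0,0,0,0]]]}}

```text
clock: 8.8
eef_pos: [621.4, -122.3, 120.2]
tool_rot: [3.088, -0.433, 0.151]
wrist_force: [0.2, 0.1, 0.7]
finger_gap: 0.403
```

Emit:
{"method": "send_rows", "body": {"rows": [[[1,0,0,0,0,0,0],[1,0,0,0,0,0,0],[1,0,0,0,0,0,0],[1,0,0,0,0,0,0]]], "squeeze": 15}}

```text
clock: 9.3
eef_pos: [621.6, -123.4, 120.5]
tool_rot: [3.087, -0.434, 0.151]
wrist_force: [-0.3, -5.0, 3.0]
finger_gap: 0.142
```

```bash
cat > st.py <<'E'
from h import *
s=env.state();p,r=pose(); print(s['clock'],'local',(R.T@(p-face)).round(1),s['q'].round(2),'rv',(tool().inv()*r).as_rotvec().round(3),(R.T@s['wrist_force']).round(1),(R.T@s['moment']).round(2),s['finger_gap'])
E
python3 st.py
```

```text
9.3 local [ -24.2 -108.4  -13.9] [-0.42  0.38  0.66  2.16 -0.95  0.38 -0.43] rv [-0.     0.001 -0.118] [ 0.9 -5.   2.9] [-1.29  0.41 -0.06] 0.14152299241477123
```

Emit:
{"method": "send_rows", "body": {"rows": [[[1,0,0,0,0,0,-0.15],[1,0,0,0,0,0,-0.15],[1,0,0,0,0,0,-0.15],[1,0,0,0,0,0,-0.15],[1,0,0,0,0,0,-0.15],[1,0,0,0,0,0,-0.15]]]}}

```text
clock: 10.05
eef_pos: [621.7, -123.7, 120.6]
tool_rot: [2.761, -0.222, 1.086]
wrist_force: [1.0, -6.5, -0.2]
finger_gap: 0.137
```

```bash
python3 st.py
```

```text
10.05 local [ -24.  -108.7  -13.9] [-0.23  0.34  0.43  2.15 -0.73  0.32  0.27] rv [-1.000e-03  1.000e-03 -1.023e+00] [ 0.7 -6.5 -0.5] [-1.72  0.29 -0.02] 0.1367860959934663
```

Emit:
{"method": "send_rows", "body": {"rows": [[[1,0,0,0,0,0,-0.15],[1,0,0,0,0,0,-0.15],[1,0,0,0,0,0,-0.15],[1,0,0,0,0,0,-0.15],[1,0,0,0,0,0,-0.15],[1,0,0,0,0,0,-0.15],[1,0,0,0,0,0,-0.15]]]}}

```text
clock: 10.92
eef_pos: [622.1, -123.7, 120.8]
tool_rot: [2.752, 0.206, 2.052]
wrist_force: [3.9, -6.3, -0.2]
finger_gap: 0.134
```

```bash
python3 st.py
```

```text
10.925 local [ -23.6 -108.7  -13.9] [-0.01  0.32  0.16  2.14 -0.43  0.28  1.05] rv [-2.000e-03  1.000e-03 -2.073e+00] [ 3.3 -6.3 -1.8] [-1.76 -0.16 -0.09] 0.13355047473550571
```

Remaining: -1.03.

Emit:
{"method": "send_rows", "body": {"rows": [[[1,0,0,0,0,0,-0.15],[1,0,0,0,0,0,-0.15],[1,0,0,0,0,0,-0.15],[1,0,0,0,0,0,-0.15],[1,0,0,0,0,0,-0.15],[1,0,0,0,0,0,-0.15],[1,0,0,0,0,0,-0.13],[1,0,0,0,0,0,0]]]}}

```text
clock: 11.92
eef_pos: [622.3, -123.4, 120.9]
tool_rot: [3.122, 0.438, 3.116]
wrist_force: [5.3, -4.3, 1.1]
finger_gap: 0.139
```

```bash
python3 st.py
```

```text
11.925 local [ -23.4 -108.4  -13.9] [ 0.21  0.32 -0.1   2.12 -0.12  0.27  1.79] rv [-3.000e-03  1.000e-03 -3.101e+00] [ 5.2 -4.4 -1.2] [-1.23 -0.62  0.03] 0.13918511734833494
```

Emit:
{"method": "send_rows", "body": {"rows": [[[1,0,0,0,0,0,0],[0.2,0,0,0,0,0,0],[0.2,0,0,0,0,0,0],[0.2,0,0,-1,0,0,0],[0.2,0,0,-2.5,0,0,0],[0.2,0,0,-3,0,0,0],[0.2,0,0,-3,0,0,0],[0.2,0,0,-1,0,0,0]]]}}

```text
clock: 12.92
eef_pos: [576.9, -123.6, 217.4]
tool_rot: [3.121, 0.438, 3.115]
wrist_force: [-0.6, 0.5, 0.3]
finger_gap: 0.4
```

Emit:
{"method": "send_rows", "body": {"rows": [[[0.2,0,0,0,0,0,0.18],[0.2,0,0,0,0,0,0.18],[0.2,0,0,0,0,0,0.18],[0.2,0,0,0,0,0,0.18],[0.2,0,0,0,0,0,0.18],[0.2,0,0,0,0,0,0.18],[0.2,0,0,0,0,0,0.18],[0.2,0,0,0,0,0,0.18]]]}}

```text
clock: 13.92
eef_pos: [576.8, -123.3, 214.7]
tool_rot: [2.707, 0.033, 1.666]
wrist_force: [0.6, 0.4, 0.1]
finger_gap: 0.399
```

Emit:
{"method": "send_rows", "body": {"rows": [[[0.2,0,0,0,0,0,0.18],[0.2,0,0,0,0,0,0.18],[0.2,0,0,0,0,0,0.18],[0.2,0,0,0,0,0,0.18],[0.2,0,0,0,0,0,0.18],[0.2,0,0,0,0,0,0.18],[0.2,0,0,0,0,0,0.18],[0.2,0,0,0,0,0,0.18]]]}}

```text
clock: 14.92
eef_pos: [576.8, -123.3, 214.8]
tool_rot: [3.045, -0.425, 0.255]
wrist_force: [0.9, -1.4, -0.7]
finger_gap: 0.402
```

```bash
cat > rect.py <<'E'
import sys
from h import *
exec(open('st.py').read().split('\n',1)[1])
n=sys.argv[1]; save('wrist',n); im=cv2.imread(f'pics/{n}.png'); hp=-52.8
M=cw['mount'];Rr=r.as_matrix();o=p+Rr@M[:3,3];C=Rr@M[:3,:3]
def pix(l):
    q=cw['K']@(C.T@(W(l)-o)); return q[:2]/q[2]
cs=[(-50,-50),(-50,50),(50,50),(50,-50)]
src=np.float32([pix([-24.5+a,-107.8+b,hp+6]) for a,b in cs])
dst=np.float32([((50-b)*4,(50-a)*4) for a,b in cs])
w=cv2.warpPerspective(im,cv2.getPerspectiveTransform(src,dst),(400,400),flags=cv2.INTER_CUBIC)
b=w.astype(int);m=(b[:,:,2]-b[:,:,1]>50)&(b[:,:,2]-b[:,:,0]>50)
y,x=np.nonzero(m);print(len(x),x.mean(),y.mean(),y.min(),np.arctan2(x.mean()-200,200-y.mean()))
cv2.imwrite(f'pics/{n}r.png',np.hstack([w,cv2.resize(im,None,fx=.625,fy=.625)[:, :].copy() if 0 else cv2.copyMakeBorder(cv2.resize(im,(400,300)),0,100,0,0,cv2.BORDER_CONSTANT)]))
E
python3 rect.py w5
```

```text
14.925 local [ -24.8 -107.4   90.4] [-0.11  0.1   0.27  2.15 -0.23  0.47 -1.  ] rv [ 0.002 -0.001 -0.213] [ 0.5 -1.4 -1. ] [0.01 0.45 0.03] 0.4021913484550821
1125 193.57333333333332 361.04622222222224 332 -3.1017080886774138
```

View pics/w5r.png

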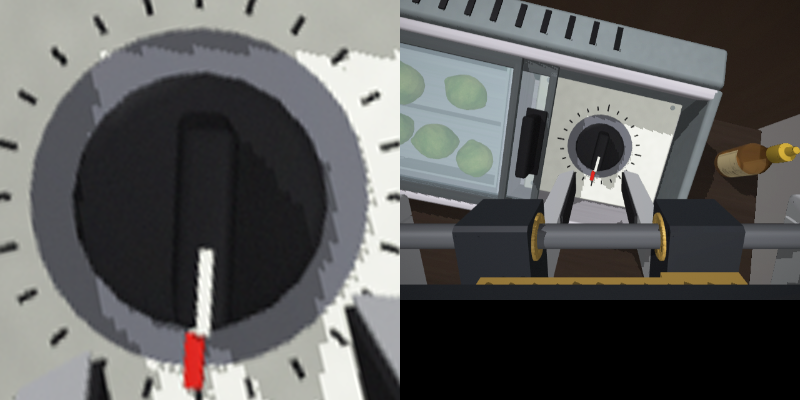

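```bash
python3 - <<'E'
import cv2,numpy as np
w=cv2.imread('pics/w5r.png')[:,:400].astype(int)
for y in range(246,390,6):
    row=w[y,150:250]; wh=np.nonzero(row.min(1)>150)[0]+150; wh=wh[(wh>190)&(wh<216)]; rd=np.nonzero((row[:,2]-row[:,1]>50))[0]+150
    print(y,wh.mean().round(1) if len(wh) else None,len(wh),rd.mean().round(1) if len(rd) else None)
E
```

```text
246 None 0 None
252 205.5 12 None
258 206.0 13 None
264 205.5 14 None
270 205.0 13 None
276 205.0 13 None
282 204.5 14 None
288 204.5 14 None
294 204.0 13 None
300 204.0 13 None
306 203.5 14 None
312 204.0 13 None
318 203.0 13 None
324 203.0 13 None
330 200.0 19 None
336 207.5 2 193.5
342 None 0 194.0
348 None 0 194.0
354 None 0 194.0
360 None 0 193.5
366 211.0 9 193.5
372 210.0 11 193.0
378 210.5 10 193.5
384 209.5 12 193.0
```

The pointer line's slope gives -3.098 and the tab is at -3.102, so the knob is on the mark. Next I'll go back to the lid fin, at local y of about -31.

```bash
python3 - <<'E'
from h import *
p,r=pose(); p,r=rows(p,r,W([-22.8,-31.2,92]),tool(),5,0)
E
```

```text
[[0, 0.35, -1.49, -0.03, 0.0, 0.0, 0.041], [0, 0.29, -1.5, -0.03, -0.001, 0.0, 0.04], [0, 0.22, -1.5, -0.03, 0.0, 0.0, 0.041], [0, 0.17, -1.52, -0.03, 0.0, 0.0, 0.041], [0, 0.1, -1.53, -0.03, 0.0, 0.001, 0.04]]
```

Emit:
{"method": "send_rows", "body": {"rows": [[[0,0.35,-1.49,-0.03,0,0,0.041],[0,0.29,-1.5,-0.03,0,0,0.04],[0,0.22,-1.5,-0.03,0,0,0.041],[0,0.17,-1.52,-0.03,0,0,0.041],[0,0.1,-1.53,-0.03,0,0,0.05],[0,0,0,0,0,0,0],[0,0,0,0,0,0,0]]]}}

```text
clock: 15.85
eef_pos: [575.5, -47.6, 216.9]
tool_rot: [3.139, -0.436, 0.029]
wrist_force: [-0.8, -0.9, 0.3]
finger_gap: 0.502
```

```bash
python3 st.py
```

```text
15.85 local [-23.8 -31.7  92.3] [-0.29  0.07  0.27  2.18 -0.04  0.46 -1.53] rv [ 0.001 -0.    -0.008] [-0.6 -0.9  0.7] [-0.03  0.55 -0.  ] 0.5022541204065545
```

Emit:
{"method": "send_rows", "body": {"rows": [[[0,0.1,0,1.5,0,0,0.008],[0,0,0,2,0,0,0],[0,0,0,1.5,0,0,0],[0,0,0,0.9,0,0,0],[0,0,0,0.45,0,0,0],[0,0,0,0,0,0,0]]]}}

```text
clock: 16.6
eef_pos: [603.3, -46.6, 159.9]
tool_rot: [-3.139, -0.436, 0.018]
wrist_force: [0.4, -0.5, 0.8]
finger_gap: 0.502
```

Emit:
{"method": "send_rows", "body": {"rows": [[[1,0,0,0,0,0,0],[1,0,0,0,0,0,0],[1,0,0,0,0,0,0],[1,0,1,0,0,0,0],[1,0,2,0,0,0,0],[1,0,2,0,0,0,0]]]}}

```text
clock: 17.35
eef_pos: [604.3, -96.4, 160.1]
tool_rot: [-3.139, -0.437, 0.019]
wrist_force: [-0.2, 2.4, 0.1]
finger_gap: 0.13
```

```bash
python3 st.py
```

```text
17.35 local [-22.6 -81.   29.1] [-0.08  0.22  0.18  2.16 -0.26  0.34 -1.24] rv [0.002 0.    0.001] [-0.1  2.4  0.2] [ 0.49  0.48 -0.06] 0.13048445239513756
```

Emit:
{"method": "send_rows", "body": {"rows": [[[1,0,2,0,0,0,0],[1,0,2,0,0,0,0],[1,0,2,0,0,0,0],[1,0,2,0,0,0,0],[1,0,1.8,0,0,0,0],[1,0,0.6,0,0,0,0],[1,0,0.5,0,0,0,0],[1,0,0,0,0,0,0]]]}}

```text
clock: 18.35
eef_pos: [606.3, -205.7, 160.1]
tool_rot: [-3.139, -0.437, 0.018]
wrist_force: [-5.7, -1.9, 8.4]
finger_gap: 0.125
```

```bash
python3 st.py
```

```text
18.35 local [ -22.7 -190.4   29.1] [ 0.22  0.27  0.09  2.08 -0.42  0.4  -0.9 ] rv [0.001 0.001 0.002] [-1.7 -1.8 10. ] [-0.33  0.96  0.1 ] 0.12511499664059558
```

Emit:
{"method": "send_rows", "body": {"rows": [[[1,0,0.2,0,0,0,0],[1,0,0.2,0,0,0,0],[1,0,0,0,0,0,0]]]}}

```text
clock: 18.73
eef_pos: [606.3, -206.0, 159.9]
tool_rot: [-3.136, -0.435, 0.021]
wrist_force: [-11.0, 16.5, 17.5]
finger_gap: 0.125
```

```bash
python3 st.py
```

```text
18.725 local [ -22.8 -190.6   29. ] [ 0.23  0.28  0.08  2.07 -0.42  0.41 -0.89] rv [ 0.006 -0.001 -0.   ] [-2.3 16.7 20.4] [3.84 1.01 0.02] 0.12539029992491224
```

At the stop: only 0.2 mm of travel for 4 mm commanded, and the force has risen to 17 N. I'll relieve the push, release and lift.

Emit:
{"method": "send_rows", "body": {"rows": [[[1,0,-0.3,0,0,0,0],[1,0,0,0,0,0,0],[0,0,0,0,0,0,0],[0,0,0,0,0,0,0],[0,0,0,-2,0,0,0],[0,0,0,-3,0,0,0],[0,0,0,-3,0,0,0],[0,0,0,-3,0,0,0]]]}}

```text
clock: 19.73
eef_pos: [559.3, -207.5, 260.0]
tool_rot: [-3.139, -0.436, 0.018]
wrist_force: [-0.3, -0.1, 0.1]
finger_gap: 0.501
```

Emit:
{"method": "send_rows", "body": {"rows": [[[0,0,-1,0,0,0,0],[0,0,-1,0,0,0,0],[0,0,-1,0,0,0,0],[0,0,-1,0,0,0,0],[0,0,0,0,0,0,0],[0,0,0,0,0,0,0]]]}}

```text
clock: 20.48
eef_pos: [559.1, -167.7, 259.3]
tool_rot: [-3.139, -0.436, 0.018]
wrist_force: [-0.3, 0.2, 0.2]
finger_gap: 0.5
```

```bash
python3 rect.py w6; python3 - <<'E'
from h import *
save('top','top9'); a=cv2.imread('pics/w6r.png');t=cv2.imread('pics/top9.png')
cv2.imwrite('pics/end.png',np.hstack([a[:,:400],t[60:460,115:515]]))
im=cv2.imread('pics/w6.png'); cv2.imwrite('pics/end.png',np.vstack([cv2.imread('pics/end.png')[:, :]]))
E
```

```text
20.475 local [ -22.9 -151.5  138.6] [ 0.12  0.05  0.13  2.1  -0.22  0.59 -1.14] rv [ 0.001 -0.     0.002] [-0.2  0.2  0.4] [-0.07  0.55  0.01] 0.49980065531368084
972 196.33744855967078 361.7448559670782 335 -3.118952516945858
```

View pics/end.png

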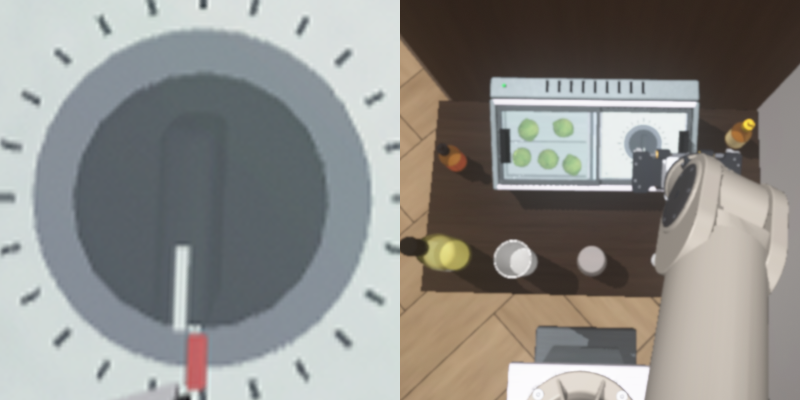

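View pics/w6.png

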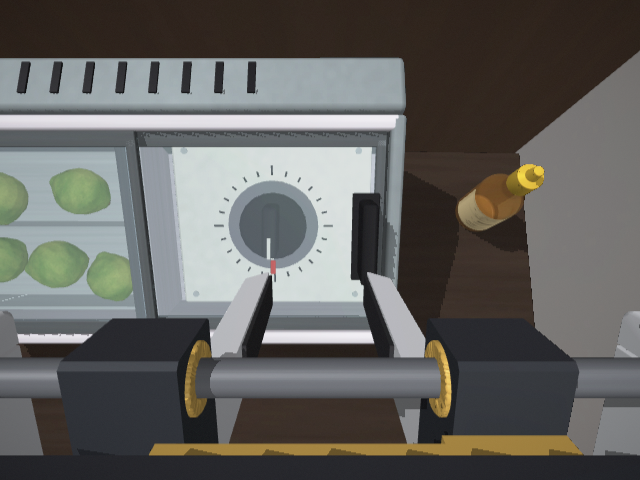

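Both lids are shut. The skirt's pointer segment, at (197,328), runs straight into the red tab at (197,335), and everything I can see is still standing. Handing in.

```bash
python3 -c "
from station import env
print(env.finish_job())"
```

```text
the job is handed in; nothing more can be done
None
```

The thermostat is set on the red tab, both lids are shut, and I handed the job in at about 20.5 s of the 64 s allowed. The hand-in gave no verdict.

- **What I did:** The dial panel was in the right bay. I slid the right lid about 158 mm to the left and turned the knob about 2.98 rad counter-clockwise. I then lifted off and slid the lid back until it hit its stop.
- **Knob:** With the lid open, the pointer line measured -3.10 rad and the tab -3.10 rad. After closing, the pointer's end still met the tab in the wrist camera. The closing view put the tab at -3.12 rad, a 0.02 rad spread against a tolerance of about 0.12.
- **Lids:** At the stop, the right lid moved only 0.2 mm for 4 mm commanded, with about 17 N of push. The left lid's grip is where it started, judged by eye in the top view.
- **Bystanders:** The two dashers, the black-capsule bottle, the glass and the tin look unmoved. In the last top view the arm hid the jigger and the green-capsule bottle, so I could not check those two at the end. No arm move took the tool close to them, and I saw no sign of contact.
- **Gripper:** It was clear of everything, with close to zero wrist force.

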